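# Release the left-hand spindle clamp of a spectacle polisher

## Task

The polisher's clamp knob has a left-hand thread: turn it clockwise, and stop when its engraved red line meets the red line on the machine. Only then lift the horseshoe plate out of its ring just enough to draw it straight out from under the knob, gently (never pressing it against knob, ring or disc with more than 8 N), and set it down flat in the blue tray without dropping it. Leave the other things alone.

Things in the scene. Friction and masses are not known exactly. Their poses are not given: they have to be found in the camera images.
- machine: Fixed bench polisher: green housing under a flat cork-brown disc, 190 mm dia., top at z 60. Origin: centre of the underside on the spindle axis; z up. On the disc's centre a hub: dark ring (72 outer, 61 inner dia.), 12 mm spindle and clamp knob. The hub's height h (0 to 8 mm) is NOT measured: the ring's rim is 3.4 + h above the disc, the knob's underside 6.2 + h + 2 per rad turned.
- index (a point): The engraved red line on the disc, running outward along machine +x from the hub. The point lies on it, 45 mm from the spindle axis, 60 mm above the table.
- knob (a joint): Knob turn, rad; grows CLOCKWISE from above, which loosens (left-hand thread) and lifts it 2 mm per rad. Starts 0 to 0.6; at 2.4 its red line meets the disc's; the thread ends at 2.85. Line direction = machine yaw + 2.4 - value. Skirt 44 dia., 6 thick; on it a black bar along the line, 42 long, 14 thick, its top 44 above the underside (110 + h above the table at 0). Resists with 0.15 N m.
- plate: Loose horseshoe, 0.10 to 0.17 kg, 6 mm thick, x -23 to +18, 36 wide, slot 15 wide open to +x. Origin: underside, on the spindle axis when seated. A neck at x -28 and an arm (z 12.5 to 16.5) go over the ring to an orange tab at -x. It starts flat on the disc, in the ring and under the knob. At knob 2.4 the gap over the ring is 1.6 mm more than the plate: find it by feel. Free 45 mm out along its -x.
- plate_tab (a point): In the middle of the orange tab (30 long along plate x, 12 thick along y, 48 mm high from the plate's underside): 77 mm from the plate origin along plate -x, 30 mm above its underside.
- tray: Fixed blue open parts tray, 220 x 150 x 26 mm outside, 5 mm walls and floor; long side along its x. Origin: centre of its underside.
- spacer: Loose brass ring 26 mm dia., 8 mm high, in one corner of the tray (80 mm along tray x, 45 mm along tray y from its centre). Bystander.
- polish: Bystander: white bottle, 54 dia., 120 high; origin on its underside.
- wax_jar: Bystander: amber jar, 66 dia., 60 high; origin on its underside.
- file_a: Bystander: wood-handled hand tool, lying; origin on its underside.
- brush: Bystander: wooden brush, lying; origin on its underside.
- spectacles: Bystander: wooden spectacle front, 48 x 126 x 8 mm; origin on its underside.
- blank: Bystander: wood strip 140 x 30 x 12 mm; origin on its underside.
- bar_soap: Bystander: green compound stick, 44 dia., 35 high; origin on its underside.
There are look-alikes about, which are no part of the job. Of the things that look like the plate, the middle-sized one is meant.

How it is judged:
By the outcome, as a careful person would: the job done as asked, in the order asked, and still so for the second after the job is handed in, with the robot touching nothing.
It also fails if it takes over 72 s, if anything falls off the work surface, if the arm or the gripper's body presses on something with over 40 N, if the wrist force passes 120 N, or if a joint passes its speed limit or range.

## Robot

A 6-joint arm with a two-finger parallel gripper is mounted at the origin on the work surface. World frame = base frame: x ahead of the robot, y to its left, z up, the work surface at z = 0. Lengths are in m, angles in rad, forces in N, time in s.
With the tool pointing down it reaches from about 0.325 to 0.85 m from the base axis. Payload 4.4 kg.
Tool frame: the origin (TCP) lies on the centre line of the jaws, within the pads' length; the fingertips stand 17 mm ahead of it and the grasp point (between the pads) lies 2 mm behind it (r.nose_length is the z of the fingertips in the tool frame, in m); z points along the fingers, y is the line along which they close (so a half turn about z gives the same grasp; the last joint's range is limited). The gripper opens to 94 mm and grips with 3 to 60 N. Pads are 16 mm wide; open, the fingers measure 119 mm over their backs; the gripper's body (75 mm by 177 mm) begins 78 mm behind the grasp point.
Start: joints at [-1.421, 0.207, 1.542, -0, 1.393, -0.15], TCP at [0.17, -0.549, 0.222] pointing down, gripper open.
Joint ranges: [-2.73, 2.73], [-0.86, 2.22], [0.23, 2.46], [-1.11, 4.25], [0.08, 2.63], [-2.82, 2.82]. Speed limits (rad/s): [2.79, 2.79, 3.14, 3.14, 3.14, 3.14].

## Interface

Orientations are given as a unit quaternion [x, y, z, w].
In Python, from bench import observe, snapshot, get_calibration, r gives the robot as it stands. The module is installed in compiled form; this text tells all that it offers.
- The arm moves only by the tool jog_arm, never from a script. Its arguments are lists of equal length, an entry for each row: "dr": the turn, a rotation vector about the tool's x, y, z in rad, a list of three; "translation": the shift along the tool's x, y, z in m, a list of three; "hand": the finger opening in m, from 0 to 0.094. In form: {"dr": [[ax, ay, az], ...], "translation": [[dx, dy, dz], ...], "hand": [hand, ...]}. A call has 1 to 10 rows; each row shifts and turns the commanded pose from where the row before left it, along the tool's axes as they then stand; what a row does not reach is not made up. A row lasts 1/12 s, in which the tool goes at most 41.7 mm and 7.16 degrees, less where a joint would pass 70% of its speed; a pose out of reach is approached as far as the arm can. A call is refused whole if a number of a shift passes 0.0417 or a number of a turn 0.125, either way. A call with a gripper value outside its range is refused whole. The fingers move at their own pace and stop on an object; "grip_force" is the grip in N (left out, the last holds). Time passes only in rows, so rows that do not move let the fingers close. It gives the time, the measured TCP pose, the force, the opening and the grip force at its end, in the units of the state.
- observe(): the state, without advancing time (a new reading comes with each control period).
- snapshot(name): name is "scene" or "top" or "wrist"; returns (picture, depth): 400x640x3 uint8, red, green, blue; 400x640 float32, m along the optical axis (not along the pixel's ray), 0 where there is no reading.
- get_calibration(name): a dict with "fx", "fy", "cx", "cy" (pixels), "dist_coeffs" ([k1, k2, p1, p2, k3] as OpenCV has them; the pictures are not rectified), "position" and "rotation" of the camera in the world; the wrist camera has in their place "mount" (4x4, takes a point from camera to tool coordinates, whose origin is the TCP and whose axes are the flange's). Camera axes: x right, y down, z forward; pixel columns grow to the right and rows downward; lengths in m; the calibration is good to about 2 mm. A picture is of the moment at which its call begins: read the wrist's pose just before it. get_calibration takes no time and is no camera call.
- r.hand_in(): hands the job in; it is judged then, once.
The state is a dict: "t": time; "joints": joint angles; "qvel": joint speeds; "joint_efforts": joint torques, N m; "tool_pos": TCP position; "ee_rot": TCP orientation; "wrist_force": force on the tool from outside, world axes, zero at the start; "moment": the same for the moment, N m; "width": finger opening in m; "grip_force": force on a finger pad.
Only numpy, scipy, OpenCV 4.12 (cv2) and the standard library are available. Lean on these libraries where they do the work, as an engineer would, in place of code of your own. Each camera call takes 0.05 s, during which the arm holds its last target. There are 200 camera calls.

## Working session

There is one attempt and no reset: what is moved stays moved. The work goes in short steps, Python scripts to look and compute and a tool call to move; the robot and the scene stay as the last step left them, time stands still between calls to the robot, and variables do not carry over. Pictures are saved under pics/ and viewed, at most 10 in all, crops included, and the job is handed in when it is done.

Besides the shell and the picture viewer there is one more tool, called after ">>>" in YAML: its name, and indented under it one key for each argument. jog_arm: Moves the arm, as the interface text tells. Its arguments: {"type":"object","properties":{"dr":{"type":"array"},"translation":{"type":"array"},"hand":{"type":"array"},"grip_force":{"type":"number"}},"required":["dr","translation","hand"]}

```bash
mkdir -p pics; cat > h.py <<'E'
import numpy as np, cv2
from bench import observe, snapshot, get_calibration, r
from scipy.spatial.transform import Rotation as R
def cam(name):
    c=get_calibration(name); K=np.array([[c['fx'],0,c['cx']],[0,c['fy'],c['cy']],[0,0,1.]]); d=np.array(c['dist_coeffs'],float)
    if 'mount' in c:
        o=observe(); T=np.eye(4); T[:3,:3]=R.from_quat(o['ee_rot']).as_matrix(); T[:3,3]=o['tool_pos']; M=T@np.array(c['mount'])
    else:
        M=np.eye(4); q=np.array(c['rotation']); M[:3,:3]=q if q.shape==(3,3) else R.from_quat(q).as_matrix(); M[:3,3]=c['position']
    return K,d,M
def cloud(name):
    K,d,M=cam(name); im,dp=snapshot(name)
    v,u=np.mgrid[0:400,0:640]
    n=cv2.undistortPoints(np.stack([u,v],-1).reshape(-1,1,2).astype(float),K,d).reshape(400,640,2)
    P=np.concatenate([n*dp[...,None],dp[...,None]],-1)@M[:3,:3].T+M[:3,3]
    P[dp==0]=np.nan
    return im,P
def save(im,f,box=None,s=1):
    if box: x0,y0,x1,y1=box; im=im[y0:y1,x0:x1]
    cv2.imwrite('pics/'+f,cv2.resize(im[...,::-1],None,fx=s,fy=s,interpolation=cv2.INTER_CUBIC))
def z(im,P,u,v): return np.round(P[v,u],4)
E
python3 - <<'E'
from h import *
im,P=cloud('top'); np.savez('top.npz',im=im,P=P); save(im,'top.png',None,1.25)
im,P=cloud('scene'); np.savez('scene.npz',im=im,P=P); save(im,'scene.png',None,1.25)
print(observe())
for n in('top','scene','wrist'):print(get_calibration(n))
E
```

```text
{'t': 0.1, 'joints': array([-1.42050838e+00,  2.07350923e-01,  1.54278524e+00, -1.89517709e-05,
        1.39348682e+00, -1.50516943e-01]), 'qvel': array([-0.00120475, -0.00057084, -0.0031077 ,  0.00092521, -0.00021822,
       -0.00018846]), 'joint_efforts': array([-1.79435995e-05, -3.71861959e+01, -2.82293272e+01,  7.01395841e-02,
        3.11047398e-02, -5.69495239e-05]), 'tool_pos': array([ 0.17023682, -0.54850666,  0.22140998]), 'ee_rot': array([ 9.88710096e-01,  1.49837632e-01, -9.20938502e-06, -1.01516954e-03]), 'wrist_force': array([ 0.22053563, -0.61704842,  1.70796149]), 'moment': array([-0.00909086, -0.01483517, -0.01058915]), 'grip_force': 0.0, 'width': 0.09407057983273444}
{'fx': 443.61300317846633, 'fy': 443.61300317846633, 'cx': 318.0329572718216, 'cy': 202.60274454008177, 'dist_coeffs': array([0.03302916, 0.        , 0.        , 0.        , 0.        ]), 'position': array([0.33992428, 0.00660018, 1.31423087]), 'rotation': array([ 0.70909302, -0.70046654,  0.06108175, -0.05294086])}
{'fx': 431.09302583553034, 'fy': 431.09302583553034, 'cx': 316.94243367054787, 'cy': 195.95475354561384, 'dist_coeffs': array([-0.06430633,  0.        ,  0.        ,  0.        ,  0.        ]), 'position': array([ 1.08811365, -0.80011225,  0.73804758]), 'rotation': array([ 0.83920323,  0.27142486, -0.14670556, -0.44782136])}
{'fx': 284.96979669932944, 'fy': 284.96979669932944, 'cx': 317.7802863532063, 'cy': 204.10876991932827, 'dist_coeffs': array([-0.02145951,  0.        ,  0.        ,  0.        ,  0.        ]), 'mount': array([[-1.05388178e-03, -9.73998933e-01, -2.26550145e-01,
         6.58143250e-02],
       [ 9.99999366e-01, -1.11659672e-03,  1.48677472e-04,
         2.58750980e-04],
       [-3.97776848e-04, -2.26549845e-01,  9.73999492e-01,
        -1.62486782e-01],
       [ 0.00000000e+00,  0.00000000e+00,  0.00000000e+00,
         1.00000000e+00]])}
```

View pics/top.png

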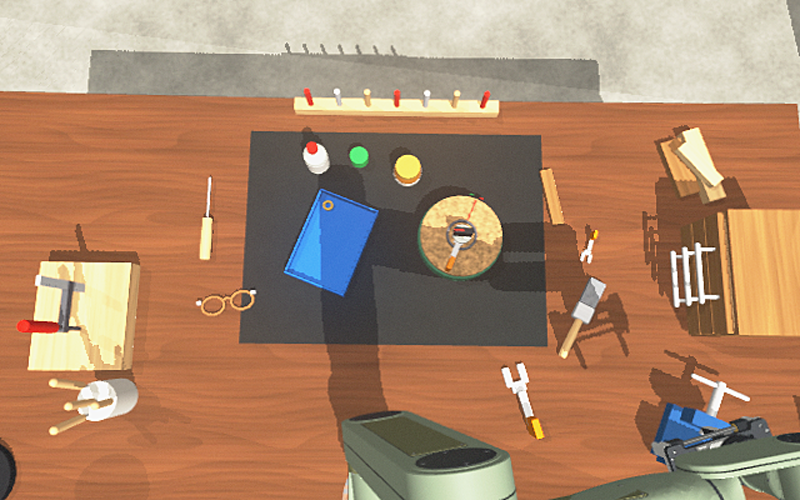

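View pics/scene.png

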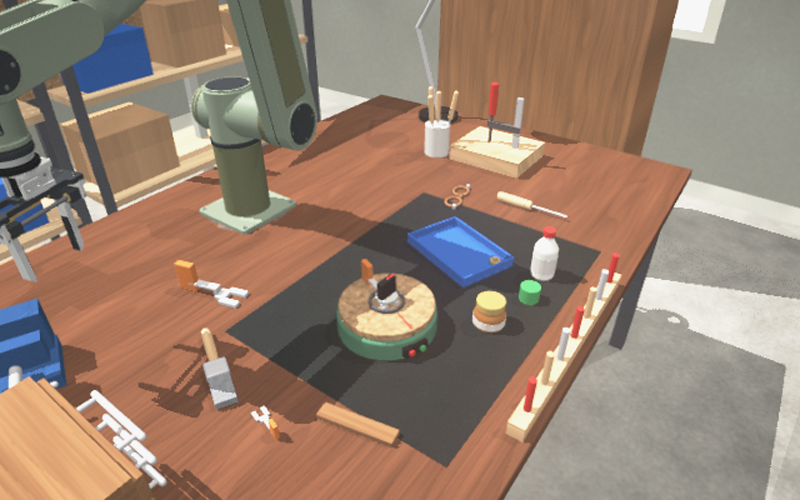

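Plate look-alikes in the top view: a large one at (522,400), a small one at (590,245), and one in the machine at (457,252). The machine one is middle-sized and sits under the knob, so it is the one meant. Next I measure the machine, red line and tray, and make an enlarged crop.

```bash
python3 - <<'E'
from h import *
d=np.load('top.npz'); im,P=d['im'],d['P']
hsv=cv2.cvtColor(im,cv2.COLOR_RGB2HSV)
z=P[...,2]
def rep(n,m):
    p=P[m]; p=p[~np.isnan(p[:,0])]; print(n,len(p),p.mean(0).round(4),p.min(0).round(3),p.max(0).round(3)); return p
reg=np.zeros(z.shape,bool); reg[150:226,330:405]=1
dm=reg&(z>.05)&(z<.068)
p=rep('disc',dm)
(c,rad)=cv2.minEnclosingCircle(p[:,:2].astype(np.float32)); print('disc',c,rad,np.median(p[:,2]))
H,S,V=[hsv[...,i].astype(int) for i in range(3)]
red=reg&((H<6)|(H>174))&(S>140)&(V>120); q=rep('red',red)
v,u=np.nonzero(red)
for a,b in zip(u,v): print((a,b),P[b,a].round(3),im[b,a])
org=reg&(H>7)&(H<16)&(S>190)&(V>150); rep('tab',org); print(np.unique(np.nonzero(org)[0]))
rep('high',reg&(z>.08))
t=np.zeros(z.shape,bool); t[145:245,220:310]=1
t&=(H>100)&(H<125)&(S>120)
p=rep('tray',t&(z>.018)&(z<.034)); print(cv2.minAreaRect(p[:,:2].astype(np.float32)))
p=rep('floor',t&(z<.012))
save(im,'c1.png',(320,130,500,370),2.5)
E
```

```text
disc 2951 [ 0.5898 -0.1535  0.0592] [ 0.496 -0.246  0.05 ] [ 0.685 -0.061  0.068]
disc (0.5901703834533691, -0.1530231386423111) 0.09522233158349991 0.05912347760160186
red 25 [ 0.6206 -0.1606  0.0848] [ 0.589 -0.209  0.024] [ 0.688 -0.132  0.117]
(np.int64(383), np.int64(158)) [ 0.686 -0.199  0.03 ] [156  56  50]
(np.int64(384), np.int64(158)) [ 0.688 -0.203  0.025] [255  67  49]
(np.int64(385), np.int64(158)) [ 0.688 -0.206  0.027] [255  76  56]
(np.int64(386), np.int64(158)) [ 0.688 -0.209  0.024] [221  78  68]
(np.int64(385), np.int64(159)) [ 0.684 -0.205  0.03 ] [206  67  62]
(np.int64(386), np.int64(159)) [ 0.685 -0.209  0.026] [222  61  53]
(np.int64(379), np.int64(162)) [ 0.667 -0.183  0.056] [246  88  64]
(np.int64(375), np.int64(172)) [ 0.636 -0.171  0.062] [248  79  61]
(np.int64(375), np.int64(173)) [ 0.633 -0.171  0.062] [248 101  71]
(np.int64(363), np.int64(183)) [ 0.601 -0.135  0.072] [252  99  87]
(np.int64(364), np.int64(183)) [ 0.592 -0.132  0.115] [255  68  56]
(np.int64(365), np.int64(183)) [ 0.592 -0.135  0.114] [255  77  58]
(np.int64(366), np.int64(183)) [ 0.5
[... 609 characters left out ...]
0.589 -0.144  0.115] [234  82  77]
(np.int64(369), np.int64(184)) [ 0.59  -0.147  0.113] [255  82  74]
(np.int64(370), np.int64(184)) [ 0.589 -0.149  0.114] [255  84  76]
(np.int64(371), np.int64(184)) [ 0.59  -0.152  0.113] [219  83  77]
tab 31 [ 0.5171 -0.1218  0.1047] [ 0.504 -0.131  0.075] [ 0.531 -0.114  0.112]
[205 206 207 208 209 210 211 212 213 214 215]
high 178 [ 0.5651 -0.1429  0.1062] [ 0.504 -0.174  0.08 ] [ 0.608 -0.114  0.12 ]
tray 446 [0.5794 0.148  0.0242] [0.45  0.042 0.018] [0.706 0.258 0.032]
((0.5782718658447266, 0.15036165714263916), (0.15356548130512238, 0.22109492123126984), 68.93746185302734)
floor 3240 [0.5771 0.1518 0.0041] [ 0.449  0.048 -0.005] [0.712 0.263 0.012]
```

View pics/c1.png

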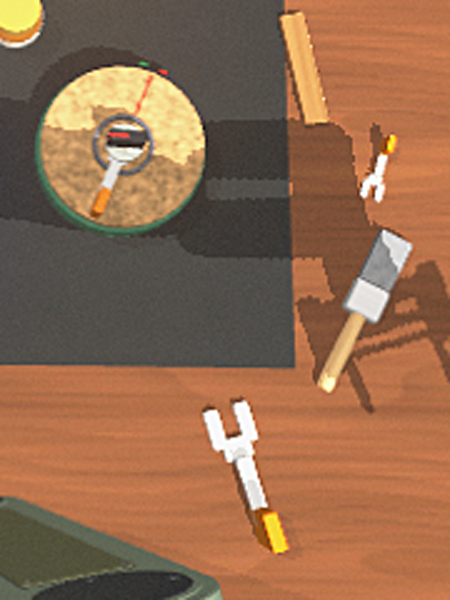

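>>> jog_arm:
  dr:
    - [0,0,0]
    - [0,0,0]
    - [0,0,0]
    - [0,0,0]
    - [0,0,0]
    - [0,0,0]
    - [0,0,0]
    - [0,0,0]
    - [0,0,0]
    - [0,0,0]
  translation:
    - [0.0345,-0.0169,0]
    - [0.0345,-0.0169,0]
    - [0.0345,-0.0169,0]
    - [0.0345,-0.0169,0]
    - [0.0345,-0.0169,0]
    - [0.0345,-0.0169,0]
    - [0.0345,-0.0169,0]
    - [0.0345,-0.0169,0]
    - [0.0345,-0.0169,0]
    - [0.0345,-0.0169,0]
  hand: [0.04,0.04,0.04,0.04,0.04,0.04,0.04,0.04,0.04,0.04]

```text
t: 0.93
tool_pos: [0.4506, -0.2838, 0.2221]
ee_rot: [0.989, 0.15, -0.0, -0.0]
wrist_force: [-0.1, 0.4, 0.4]
width: 0.0402
grip_force: 0.0
```

>>> jog_arm:
  dr:
    - [0,0,0]
    - [0,0,0]
    - [0,0,0]
    - [0,0,0]
    - [0,0,0]
    - [0,0,-0.12]
    - [0,0,-0.12]
    - [0,0,-0.12]
    - [0,0,-0.12]
    - [0,0,-0.12]
  translation:
    - [0.0345,-0.0169,0]
    - [0.0345,-0.0169,0]
    - [0.0345,-0.0169,0]
    - [0.0345,-0.0169,0]
    - [0.0345,-0.0169,0]
    - [0,0,0]
    - [0,0,0]
    - [0,0,0]
    - [0,0,0]
    - [0,0,0]
  hand: [0.04,0.04,0.04,0.04,0.04,0.04,0.04,0.04,0.04,0.04]

```text
t: 1.77
tool_pos: [0.5892, -0.1533, 0.2216]
ee_rot: [0.899, 0.438, -0.001, -0.001]
wrist_force: [-0.4, -0.7, 0.4]
width: 0.0401
grip_force: 0.0
```

>>> jog_arm:
  dr:
    - [0,0,-0.12]
    - [0,0,-0.12]
    - [0,0,-0.12]
    - [0,0,-0.12]
    - [0,0,-0.12]
    - [0,0,-0.06]
    - [0,0,0]
    - [0,0,0]
  translation:
    - [0,0,0]
    - [0,0,0]
    - [0,0,0]
    - [0,0,0]
    - [0,0,0]
    - [0,0,0]
    - [0,0,0]
    - [0,0,0]
  hand: [0.04,0.04,0.04,0.04,0.04,0.04,0.04,0.04]

```text
t: 2.43
tool_pos: [0.5892, -0.1537, 0.2219]
ee_rot: [0.711, 0.703, -0.0, -0.0]
wrist_force: [0.3, 0.3, 0.1]
width: 0.0401
grip_force: 0.0
```

```bash
python3 - <<'E'
from h import *
o=observe(); print(o['t'],o['tool_pos'],o['wrist_force'],R.from_quat(o['ee_rot']).as_matrix().round(4))
im,P=cloud('wrist'); np.savez('w1.npz',im=im,P=P); save(im,'w1.png',None,1.25)
E
```

```text
2.4333 [ 0.58920696 -0.15365457  0.22190434] [0.32829791 0.28402016 0.05824309] [[ 1.180e-02  9.999e-01 -9.000e-04]
 [ 9.999e-01 -1.180e-02  4.000e-04]
 [ 4.000e-04 -9.000e-04 -1.000e+00]]
```

View pics/w1.png

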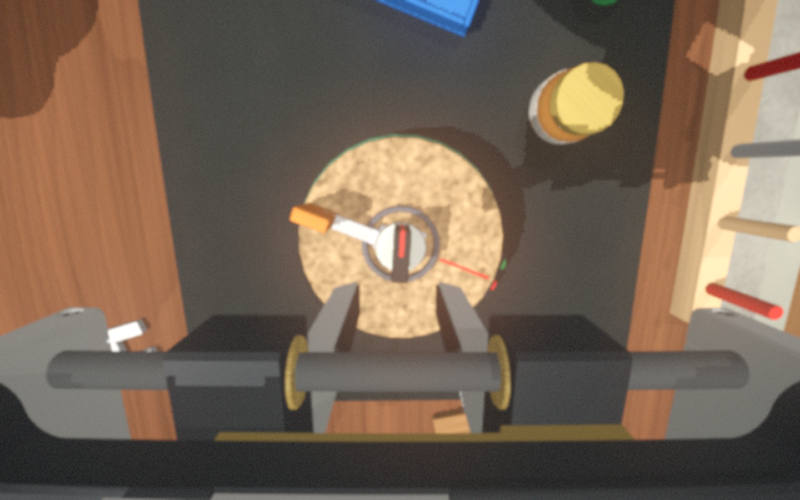

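Wrist view: the disc line runs (440,260)–(488,276), the knob line (403,230)–(402,257), and the tab is at (312,217). Now to measure these precisely.

```bash
cat >> h.py <<'E'
def onplane(name_KdM,uv,zz):
    K,d,M=name_KdM
    n=cv2.undistortPoints(np.array(uv,float).reshape(-1,1,2),K,d).reshape(-1,2)
    D=np.c_[n,np.ones(len(n))]@M[:3,:3].T
    return M[:3,3]+D*((zz-M[2,3])/D[:,2])[:,None]
def line(p):
    vx,vy,x,y=cv2.fitLine(p[:,:2].astype(np.float32),cv2.DIST_L2,0,.01,.01).ravel(); return np.round([x,y,np.arctan2(vy,vx)],4)
def red_tab(im,P,C):
    hsv=cv2.cvtColor(im,cv2.COLOR_RGB2HSV).astype(int); H,S,V=hsv[...,0],hsv[...,1],hsv[...,2]; z=P[...,2]
    rr=np.hypot(P[...,0]-.590,P[...,1]+.153)
    red=((H<8)|(H>172))&(S>120)&(V>110)
    uv=lambda m:np.argwhere(m)[:,::-1]
    a=red&(abs(z-.06)<.006)&(rr<.093)&(rr>.036); b=red&(z>.095)&(rr<.028)
    zt=np.nanmedian(z[b]); print('n',a.sum(),b.sum(),'zline',np.nanmedian(z[a]),'ztop',zt)
    l1=onplane(C,uv(a),.060); l2=onplane(C,uv(b),zt)
    print('disc line',line(l1),l1.mean(0),'knob',line(l2),l2.mean(0),l2.min(0),l2.max(0))
    t=(H>7)&(H<20)&(S>150)&(z>.095)&(rr>.05)&(rr<.11)
    zz=np.nanmedian(z[t]); p=onplane(C,uv(t),zz); print('tab',t.sum(),zz,cv2.minAreaRect(p[:,:2].astype(np.float32)))
    dd=(abs(z-.06)<.004)&(rr<.11)&(rr>.06); p=onplane(C,uv(dd),.06); print('disc',np.nanmedian(z[dd]),cv2.minEnclosingCircle(p[:,:2].astype(np.float32)))
    rim=(rr<.037)&(z>.0625)&(z<.076); print('hist',np.histogram(z[rr<.037],bins=np.arange(.056,.122,.002)))
E
python3 - <<'E'
from h import *
d=np.load('w1.npz'); red_tab(d['im'],d['P'],cam('wrist'))
E
```

```text
n 58 119 zline 0.0606673166311231 ztop 0.11612832276331525
disc line [ 0.6554 -0.1788 -0.3887] [ 0.65544305 -0.17878373  0.06      ] knob [ 0.5933 -0.1405  1.5048] [ 0.59330123 -0.14050291  0.11612832] [ 0.59096242 -0.15190747  0.11612832] [ 0.59596749 -0.12944486  0.11612832]
tab 250 0.10744254655741262 ((0.5222215056419373, -0.12224087864160538), (0.013562172651290894, 0.03146190196275711), 73.66996765136719)
disc 0.060338708690434534 ((0.5923327207565308, -0.15306255221366882), 0.0948391705751419)
hist (array([  1, 251, 590,  38,  56, 423, 312,   2,   3,  62, 486, 328,   2,
         5,   3,   3,   4,   3,   5,   3,   2,   5,   3,   5,   3,   5,
         4,   4,  23, 340, 235,   4]), array([0.056, 0.058, 0.06 , 0.062, 0.064, 0.066, 0.068, 0.07 , 0.072,
       0.074, 0.076, 0.078, 0.08 , 0.082, 0.084, 0.086, 0.088, 0.09 ,
       0.092, 0.094, 0.096, 0.098, 0.1  , 0.102, 0.104, 0.106, 0.108,
       0.11 , 0.112, 0.114, 0.116, 0.118, 0.12 ]))
```

>>> jog_arm:
  dr:
    - [0,0,0.054]
    - [0,0,0]
    - [0,0,0]
    - [0,0,0]
    - [0,0,0]
    - [0,0,0]
    - [0,0,0]
  translation:
    - [0.0005,0.0028,0]
    - [0,0,0.03]
    - [0,0,0.03]
    - [0,0,0.03]
    - [0,0,0.02]
    - [0,0,0.011]
    - [0,0,0]
  hand: [0.04,0.04,0.04,0.04,0.04,0.04,0.04]

```text
t: 3.07
tool_pos: [0.59, -0.1523, 0.098]
ee_rot: [0.73, 0.684, -0.001, -0.003]
wrist_force: [-0.5, 0.5, -0.7]
width: 0.0401
grip_force: 0.0
```

>>> jog_arm:
  dr:
    - [0,0,0]
    - [0,0,0]
    - [0,0,0]
    - [0,0,0]
    - [0,0,0]
    - [0,0,0]
  translation:
    - [0,0,0]
    - [0,0,0]
    - [0,0,0]
    - [0,0,0]
    - [0,0,0]
    - [0,0,0]
  hand: [0.03,0.02,0.016,0.008,0.008,0.008]
  grip_force: 25

```text
t: 3.57
tool_pos: [0.5919, -0.1537, 0.1032]
ee_rot: [0.729, 0.684, -0.001, 0.0]
wrist_force: [-4.4, -0.1, 4.5]
width: 0.0136
grip_force: 25.0
```

>>> jog_arm:
  dr:
    - [0,0,0.09]
    - [0,0,0.09]
    - [0,0,0.09]
    - [0,0,0.09]
    - [0,0,0.09]
    - [0,0,0.09]
    - [0,0,0.09]
    - [0,0,0.09]
    - [0,0,0.09]
    - [0,0,0.09]
  translation:
    - [0,0,-0.00018]
    - [0,0,-0.00018]
    - [0,0,-0.00018]
    - [0,0,-0.00018]
    - [0,0,-0.00018]
    - [0,0,-0.00018]
    - [0,0,-0.00018]
    - [0,0,-0.00018]
    - [0,0,-0.00018]
    - [0,0,-0.00018]
  hand: [0.008,0.008,0.008,0.008,0.008,0.008,0.008,0.008,0.008,0.008]
  grip_force: 30

```text
t: 4.4
tool_pos: [0.5911, -0.1533, 0.1049]
ee_rot: [0.955, 0.297, -0.001, -0.0]
wrist_force: [-6.5, 1.3, 6.8]
width: 0.0137
grip_force: 30.0
```

```bash
python3 - <<'E'
from h import *
o=observe(); print(o['t'],o['tool_pos'],o['wrist_force'],o['moment'],R.from_quat(o['ee_rot']).as_matrix().round(4))
im,P=cloud('wrist'); save(im,'w2.png',None,1.25)
o=observe(); print(o['t'],o['tool_pos'],o['wrist_force'],o['moment'])
E
```

```text
4.4 [ 0.59111937 -0.15326161  0.10493407] [-6.48129434  1.33459338  6.8193758 ] [0.18542231 1.1309211  0.1760322 ] [[ 8.235e-01  5.672e-01 -2.700e-03]
 [ 5.672e-01 -8.236e-01 -2.000e-04]
 [-2.300e-03 -1.400e-03 -1.000e+00]]
4.45 [ 0.59113173 -0.15325058  0.10494456] [-5.43285526  1.51653835  6.8401408 ] [0.19491935 1.09070302 0.05306622]
```

>>> jog_arm:
  dr:
    - [0,0,0.1]
    - [0,0,0.1]
    - [0,0,0.1]
    - [0,0,0.1]
    - [0,0,0.1]
    - [0,0,0.1]
    - [0,0,0.1]
    - [0,0,0.1]
    - [0,0,0.1]
    - [0,0,0.04]
  translation:
    - [0,0,-0.0002]
    - [0,0,-0.0002]
    - [0,0,-0.0002]
    - [0,0,-0.0002]
    - [0,0,-0.0002]
    - [0,0,-0.0002]
    - [0,0,-0.0002]
    - [0,0,-0.0002]
    - [0,0,-0.0002]
    - [0,0,-0.0001]
  hand: [0.008,0.008,0.008,0.008,0.008,0.008,0.008,0.008,0.008,0.008]

```text
t: 5.28
tool_pos: [0.591, -0.1525, 0.1068]
ee_rot: [0.986, -0.167, -0.002, -0.0]
wrist_force: [-6.2, 3.2, 7.1]
width: 0.0138
grip_force: 30.0
```

>>> jog_arm:
  dr:
    - [0,0,0.02]
    - [0,0,0.01]
    - [0,0,0]
  translation:
    - [0,0,0]
    - [0,0,0]
    - [0,0,0]
  hand: [0.008,0.008,0.008]

```text
t: 5.53
tool_pos: [0.591, -0.1524, 0.1069]
ee_rot: [0.984, -0.18, -0.002, -0.0]
wrist_force: [-6.0, 2.9, 7.9]
width: 0.0137
grip_force: 30.0
```

```bash
python3 - <<'E'
from h import *
o=observe(); M=R.from_quat(o['ee_rot']).as_matrix();print(o['t'],o['tool_pos'],o['wrist_force'],o['moment'],'yawx',np.arctan2(M[1,0],M[0,0]))
im,P=cloud('wrist'); np.savez('w2.npz',im=im,P=P); save(im,'w2.png',None,1.25)
try: red_tab(im,P,cam('wrist'))
except Exception as e: print(e)
E
```

```text
5.5333 [ 0.59102434 -0.15240606  0.10687012] [-6.00113719  2.8690706   7.87987872] [0.56916549 1.24222888 0.18429455] yawx -0.36277975667516804
n 253 348 zline 0.06090137431991244 ztop 0.11955584328034063
disc line [ 0.6545 -0.1781 -0.3902] [ 0.6545357  -0.17814945  0.06      ] knob [ 0.6051 -0.1575 -0.3596] [ 0.60511554 -0.15747995  0.11955584] [ 0.592368   -0.16349588  0.11955584] [ 0.61813641 -0.15161599  0.11955584]
tab 378 0.10677027730780174 ((0.5351892113685608, -0.12937197089195251), (0.01133300643414259, 0.017647001892328262), 69.18897247314453)
disc 0.06028430134555732 ((0.592696487903595, -0.15314136445522308), 0.09433563798666)
hist (array([   0,  476, 1046,   57,   92,  820,  512,    2,    0,    0,   13,
         97,  528,  101,   16,   14,   15,   20,   27,   41,   46,   61,
         44,   55,   60,   66,   56,   79,   67,   73,  148, 1237]), array([0.056, 0.058, 0.06 , 0.062, 0.064, 0.066, 0.068, 0.07 , 0.072,
       0.074, 0.076, 0.078, 0.08 , 0.082, 0.084, 0.086, 0.088, 0.09 ,
       0.092, 0.094, 0.096, 0.098, 0.1  , 0.102, 0.104, 0.106, 0.108,
       0.11 , 0.112, 0.114, 0.116, 0.118, 0.12 ]))
```

View pics/w2.png

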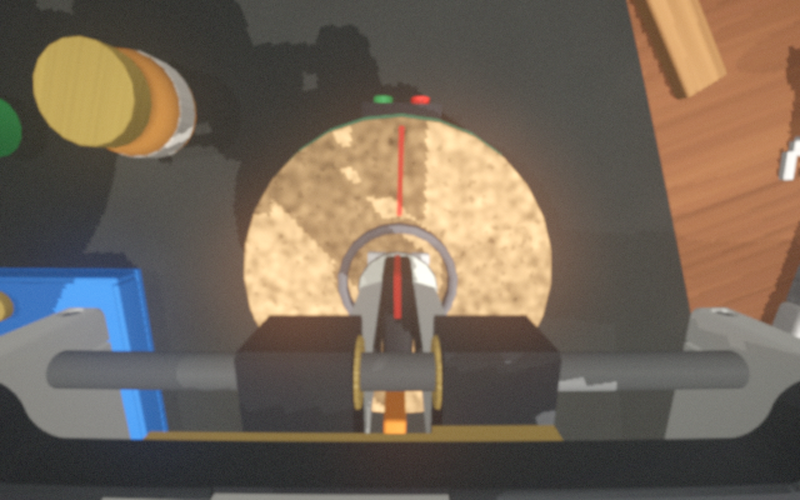

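Lines almost meet: disc line (402,130)–(400,215), knob line (398,258)–(398,318). The remaining turn is about 0.03 rad.

>>> jog_arm:
  dr:
    - [0,0,0.015]
    - [0,0,0.014]
    - [0,0,0]
    - [0,0,0]
    - [0,0,0]
    - [0,0,0]
    - [0,0,0]
    - [0,0,0]
  translation:
    - [0,0,0]
    - [0,0,0]
    - [0,0,0]
    - [0,0,0]
    - [0,0,0]
    - [0,0,0]
    - [0,0,0]
    - [0,0,0]
  hand: [0.008,0.008,0.008,0.03,0.04,0.04,0.04,0.04]

```text
t: 6.25
tool_pos: [0.5925, -0.1534, 0.1051]
ee_rot: [0.981, -0.195, 0.0, 0.0]
wrist_force: [0.5, -0.7, 0.1]
width: 0.0397
grip_force: 0.0
```

>>> jog_arm:
  dr:
    - [0,0,0]
    - [0,0,0]
    - [0,0,0]
    - [0,0,0]
    - [0,0,0]
    - [0,0,0]
  translation:
    - [0,0,-0.02]
    - [-0.02,0,-0.03]
    - [-0.03,0,-0.02]
    - [-0.03,0,0]
    - [0,0,0]
    - [0,0,0]
  hand: [0.04,0.04,0.04,0.04,0.04,0.04]

```text
t: 6.75
tool_pos: [0.5174, -0.1222, 0.1752]
ee_rot: [0.981, -0.195, 0.0, 0.0]
wrist_force: [-0.0, -0.6, 0.0]
width: 0.0398
grip_force: 0.0
```

```bash
python3 - <<'E'
from h import *
o=observe(); M=R.from_quat(o['ee_rot']).as_matrix();print(o['t'],o['tool_pos'],o['wrist_force'],o['moment'],'yawx',np.arctan2(M[1,0],M[0,0]),M.round(4))
im,P=cloud('wrist'); np.savez('w3.npz',im=im,P=P); save(im,'w3.png',None,1.25)
red_tab(im,P,cam('wrist'))
E
```

```text
6.75 [ 0.51744896 -0.1221978   0.17516361] [-0.03037061 -0.60063393  0.03754934] [ 0.04920707 -0.0468888  -0.00394028] yawx -0.3920195782872724 [[ 9.241e-01 -3.821e-01  1.000e-04]
 [-3.821e-01 -9.241e-01 -1.000e-04]
 [ 1.000e-04  0.000e+00 -1.000e+00]]
n 137 162 zline 0.0607102711114188 ztop 0.11984062252793605
disc line [ 0.6562 -0.1791 -0.3891] [ 0.65619426 -0.17905616  0.06      ] knob [ 0.6037 -0.1576 -0.3858] [ 0.60370484 -0.15758129  0.11984062] [ 0.59436244 -0.16254315  0.11984062] [ 0.6130871  -0.15255254  0.11984062]
tab 396 0.10809260612665893 ((0.5238707661628723, -0.12452671676874161), (0.010970174334943295, 0.030979663133621216), 67.46832275390625)
disc 0.06025985896503061 ((0.5934644341468811, -0.1534225046634674), 0.09492221474647522)
hist (array([  0, 420, 865,  57,  91, 707, 536,   1,   0,  39, 208,  59, 795,
       294,   0,   0,   0,   0,   0,   0,   0,   0,   0,   0,   0,   0,
         0,   0,   0,   0,  43, 755]), array([0.056, 0.058, 0.06 , 0.062, 0.064, 0.066, 0.068, 0.07 , 0.072,
       0.074, 0.076, 0.078, 0.08 , 0.082, 0.084, 0.086, 0.088, 0.09 ,
       0.092, 0.094, 0.096, 0.098, 0.1  , 0.102, 0.104, 0.106, 0.108,
       0.11 , 0.112, 0.114, 0.116, 0.118, 0.12 ]))
```

View pics/w3.png

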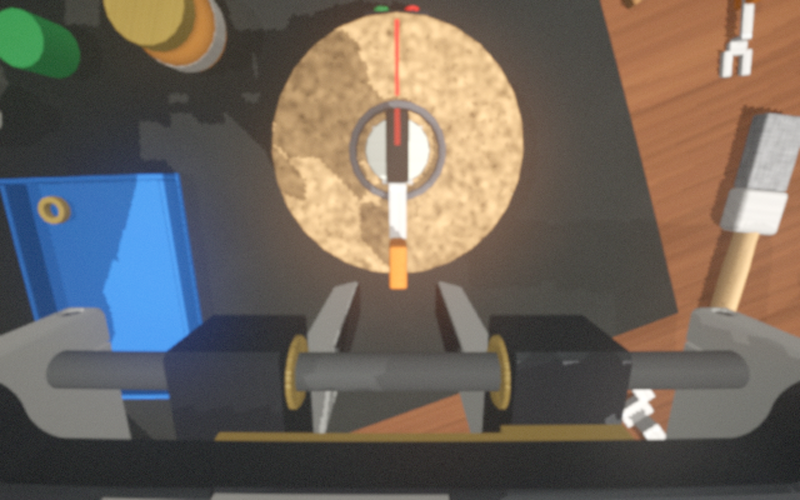

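Lines meet (knob −0.386, disc −0.389 rad), with the tab at (398,263) straight ahead. Now I grasp the tab.

>>> jog_arm:
  dr:
    - [0,0,0]
    - [0,0,0]
    - [0,0,0]
    - [0,0,0]
    - [0,0,0]
    - [0,0,0]
    - [0,0,0]
  translation:
    - [0.005,0,0.02]
    - [0,0,0.025]
    - [0,0,0.02]
    - [0,0,0.015]
    - [0,0,0.007]
    - [0,0,0]
    - [0,0,0]
  hand: [0.04,0.04,0.04,0.03,0.025,0.02,0.02]

```text
t: 7.38
tool_pos: [0.5238, -0.125, 0.088]
ee_rot: [0.981, -0.195, -0.0, -0.0]
wrist_force: [-0.5, -0.6, 0.6]
width: 0.0203
grip_force: 0.0
```

>>> jog_arm:
  dr:
    - [0,0,0]
    - [0,0,0]
    - [0,0,0]
    - [0,0,0]
    - [0,0,0]
    - [0,0,0]
  translation:
    - [0,0,0]
    - [0,0,0]
    - [0,0,0]
    - [0,0,0]
    - [0,0,0]
    - [0,0,0]
  hand: [0.016,0.013,0.01,0.008,0.006,0.006]
  grip_force: 4

```text
t: 7.88
tool_pos: [0.5242, -0.125, 0.0895]
ee_rot: [0.981, -0.195, 0.001, 0.0]
wrist_force: [0.3, 0.2, 5.2]
width: 0.012
grip_force: 4.0
```

```bash
cat > s.py <<'E'
from h import *
o=observe(); M=R.from_quat(o['ee_rot']).as_matrix(); print(round(o['t'],2),o['tool_pos'].round(5),'w',round(o['width'],5),'g',o['grip_force'],'F_tool',(M.T@o['wrist_force']).round(2),'M_tool',(M.T@o['moment']).round(3),'zaxis',M[:,2].round(4),'yaw',round(np.arctan2(M[1,0],M[0,0]),4))
E
python3 s.py
```

```text
7.88 [ 0.52418 -0.12504  0.08945] w 0.012 g 3.997241333127022 F_tool [ 0.22 -0.29 -5.2 ] M_tool [ 0.05   0.102 -0.067] zaxis [ 0.0028 -0.0011 -1.    ] yaw -0.3921
```

>>> jog_arm:
  dr:
    - [0,0,0]
    - [0,0,0]
    - [0,0,0]
  translation:
    - [0,0,-0.0007]
    - [0,0,-0.0006]
    - [0,0,0]
  hand: [0.006,0.006,0.006]

```text
t: 8.13
tool_pos: [0.5229, -0.1246, 0.0895]
ee_rot: [0.981, -0.195, -0.0, 0.0]
wrist_force: [0.8, -0.8, 1.8]
width: 0.0117
grip_force: 4.0
```

```bash
python3 s.py
```

```text
8.13 [ 0.52291 -0.1246   0.08946] w 0.01165 g 4.000046253204346 F_tool [ 1.03  0.48 -1.82] M_tool [ 0.069  0.095 -0.008] zaxis [-1.e-04 -0.e+00 -1.e+00] yaw -0.3922
```

>>> jog_arm:
  dr:
    - [0,0,0]
    - [0,0,0]
    - [0,0,0]
  translation:
    - [0,0,-0.0004]
    - [0,0,0]
    - [0,0,0]
  hand: [0.006,0.006,0.006]
  grip_force: 30

```text
t: 8.38
tool_pos: [0.5226, -0.1245, 0.0895]
ee_rot: [0.981, -0.195, -0.0, -0.0]
wrist_force: [0.5, 0.4, -0.1]
width: 0.0118
grip_force: 30.0
```

```bash
python3 s.py
```

```text
8.38 [ 0.52261 -0.12446  0.08951] w 0.0118 g 30.000041127204895 F_tool [ 0.31 -0.57  0.06] M_tool [0.091 0.164 0.019] zaxis [-9.e-04  3.e-04 -1.e+00] yaw -0.3922
```

>>> jog_arm:
  dr:
    - [0,0,0]
    - [0,0,0]
    - [0,0,0]
    - [0,0,0]
    - [0,0,0]
    - [0,0,0]
    - [0,0,0]
    - [0,0,0]
  translation:
    - [0,0,-0.001]
    - [0,0,-0.001]
    - [0,0,-0.001]
    - [0,0,-0.001]
    - [0,0,-0.001]
    - [0,0,-0.001]
    - [0,0,0]
    - [0,0,0]
  hand: [0.006,0.006,0.006,0.006,0.006,0.006,0.006,0.006]

```text
t: 9.05
tool_pos: [0.523, -0.1246, 0.0959]
ee_rot: [0.981, -0.195, 0.0, 0.0]
wrist_force: [-0.5, -0.8, -1.4]
width: 0.0119
grip_force: 30.0
```

```bash
python3 s.py
```

```text
9.05 [ 0.52304 -0.12464  0.09594] w 0.01189 g 29.99977558851242 F_tool [-0.17  0.9   1.41] M_tool [ 0.02  -0.11   0.038] zaxis [ 1.e-04 -1.e-04 -1.e+00] yaw -0.3922
```

>>> jog_arm:
  dr:
    - [0,0,0]
    - [0,0,0]
    - [0,0,0]
    - [0,0,0]
  translation:
    - [0,0,-0.0005]
    - [0,0,-0.0005]
    - [0,0,-0.0005]
    - [0,0,0]
  hand: [0.006,0.006,0.006,0.006]

```text
t: 9.38
tool_pos: [0.5231, -0.1247, 0.0975]
ee_rot: [0.981, -0.195, 0.0, 0.0]
wrist_force: [0.5, -0.4, -1.3]
width: 0.0119
grip_force: 30.0
```

```bash
python3 s.py
```

```text
9.38 [ 0.52311 -0.12466  0.0975 ] w 0.01194 g 29.99975234270096 F_tool [0.61 0.22 1.34] M_tool [ 0.04  -0.06   0.025] zaxis [ 2.e-04 -1.e-04 -1.e+00] yaw -0.3922
```

>>> jog_arm:
  dr:
    - [0,0,0]
    - [0,0,0]
    - [0,0,0]
  translation:
    - [0,0,-0.0004]
    - [0,0,-0.0004]
    - [0,0,0]
  hand: [0.006,0.006,0.006]

```text
t: 9.63
tool_pos: [0.5231, -0.1246, 0.0982]
ee_rot: [0.981, -0.195, 0.0, 0.0]
wrist_force: [0.9, -0.3, -0.7]
width: 0.0118
grip_force: 30.0
```

>>> jog_arm:
  dr:
    - [0,0,0]
    - [0,0,0]
  translation:
    - [0,0,-0.0004]
    - [0,0,0]
  hand: [0.006,0.006]

```text
t: 9.8
tool_pos: [0.523, -0.1246, 0.0986]
ee_rot: [0.981, -0.195, 0.0, -0.0]
wrist_force: [-0.8, 0.0, -1.8]
width: 0.0118
grip_force: 30.0
```

```bash
python3 s.py
```

```text
9.8 [ 0.52304 -0.12462  0.09859] w 0.01178 g 29.999727308750153 F_tool [-0.75  0.27  1.81] M_tool [ 0.025  0.001 -0.029] zaxis [ 0.  0. -1.] yaw -0.3922
```

>>> jog_arm:
  dr:
    - [0,0,0]
    - [0,0,0]
  translation:
    - [0,0,-0.0004]
    - [0,0,0]
  hand: [0.006,0.006]

```text
t: 9.97
tool_pos: [0.5229, -0.1246, 0.0989]
ee_rot: [0.981, -0.195, -0.0, -0.0]
wrist_force: [0.0, -0.2, -2.1]
width: 0.012
grip_force: 30.0
```

```bash
python3 s.py
```

```text
9.97 [ 0.52293 -0.12459  0.09889] w 0.01205 g 29.999688863754272 F_tool [0.13 0.2  2.12] M_tool [ 0.009 -0.014  0.   ] zaxis [-2.e-04  0.e+00 -1.e+00] yaw -0.3922
```

>>> jog_arm:
  dr:
    - [0,0,0]
    - [0,0,0]
  translation:
    - [0,0,-0.0004]
    - [0,0,0]
  hand: [0.006,0.006]

```text
t: 10.13
tool_pos: [0.5229, -0.1246, 0.099]
ee_rot: [0.981, -0.195, -0.0, -0.0]
wrist_force: [1.1, 0.0, -3.8]
width: 0.0118
grip_force: 30.0
```

```bash
python3 s.py
```

```text
10.13 [ 0.52291 -0.12458  0.09899] w 0.01183 g 29.999283850193024 F_tool [ 1.04 -0.48  3.79] M_tool [ 0.058  0.068 -0.034] zaxis [-2.e-04  1.e-04 -1.e+00] yaw -0.3922
```

Contact with the knob shows at z≈0.0988. I back down 0.8 mm and draw out along plate −x.

>>> jog_arm:
  dr:
    - [0,0,0]
    - [0,0,0]
    - [0,0,0]
    - [0,0,0]
    - [0,0,0]
    - [0,0,0]
  translation:
    - [0,0,0.0007]
    - [0,0,0.0007]
    - [0,0,0]
    - [-0.002,0,0]
    - [-0.002,0,0]
    - [-0.002,0,0]
  hand: [0.006,0.006,0.006,0.006,0.006,0.006]

```text
t: 10.63
tool_pos: [0.5173, -0.1222, 0.098]
ee_rot: [0.981, -0.195, -0.0, 0.0]
wrist_force: [-0.6, -0.3, -1.9]
width: 0.0118
grip_force: 30.0
```

```bash
python3 s.py
```

```text
10.63 [ 0.51726 -0.12223  0.09804] w 0.01178 g 29.999675452709198 F_tool [-0.47  0.49  1.91] M_tool [ 0.067 -0.06  -0.051] zaxis [-0. -0. -1.] yaw -0.3922
```

>>> jog_arm:
  dr:
    - [0,0,0]
    - [0,0,0]
    - [0,0,0]
  translation:
    - [-0.002,0,0]
    - [-0.002,0,0]
    - [-0.001,0,0]
  hand: [0.006,0.006,0.006]

```text
t: 10.88
tool_pos: [0.5125, -0.1202, 0.0979]
ee_rot: [0.981, -0.195, -0.0, -0.0]
wrist_force: [0.7, 0.1, -1.6]
width: 0.0118
grip_force: 30.0
```

```bash
python3 s.py
```

```text
10.88 [ 0.51245 -0.12022  0.09795] w 0.01184 g 29.999651312828064 F_tool [ 0.62 -0.42  1.56] M_tool [ 0.047 -0.076  0.043] zaxis [-2.e-04  1.e-04 -1.e+00] yaw -0.3921
```

>>> jog_arm:
  dr:
    - [0,0,0]
    - [0,0,0]
    - [0,0,0]
    - [0,0,0]
  translation:
    - [-0.003,0,0]
    - [-0.003,0,0]
    - [-0.003,0,0]
    - [-0.002,0,0]
  hand: [0.006,0.006,0.006,0.006]

```text
t: 11.22
tool_pos: [0.5022, -0.116, 0.0979]
ee_rot: [0.981, -0.195, -0.0, -0.0]
wrist_force: [0.2, 0.0, -1.6]
width: 0.0121
grip_force: 30.0
```

```bash
python3 s.py
```

```text
11.22 [ 0.50218 -0.11597  0.09787] w 0.01206 g 29.999704957008362 F_tool [ 0.2  -0.1   1.58] M_tool [ 0.06  -0.148  0.019] zaxis [-4.e-04  2.e-04 -1.e+00] yaw -0.3922
```

>>> jog_arm:
  dr:
    - [0,0,0]
    - [0,0,0]
    - [0,0,0]
    - [0,0,0]
    - [0,0,0]
  translation:
    - [-0.003,0,0]
    - [-0.003,0,0]
    - [-0.003,0,0]
    - [-0.003,0,0]
    - [-0.002,0,0]
  hand: [0.006,0.006,0.006,0.006,0.006]

```text
t: 11.63
tool_pos: [0.4893, -0.1106, 0.0979]
ee_rot: [0.981, -0.195, -0.0, -0.0]
wrist_force: [0.3, 0.4, -1.6]
width: 0.0118
grip_force: 30.0
```

```bash
python3 s.py
```

```text
11.63 [ 0.48929 -0.11065  0.0979 ] w 0.01179 g 29.999683499336243 F_tool [ 0.1  -0.5   1.61] M_tool [ 0.064 -0.091  0.015] zaxis [-3.e-04  1.e-04 -1.e+00] yaw -0.3922
```

>>> jog_arm:
  dr:
    - [0,0,0]
    - [0,0,0]
    - [0,0,0]
    - [0,0,0]
    - [0,0,0]
    - [0,0,0]
    - [0,0,0]
    - [0,0,0]
  translation:
    - [-0.003,0,0]
    - [-0.003,0,0]
    - [-0.003,0,0]
    - [-0.003,0,0]
    - [-0.005,0,0]
    - [-0.007,0,0]
    - [-0.007,0,0]
    - [0,0,0]
  hand: [0.006,0.006,0.006,0.006,0.006,0.006,0.006,0.006]

```text
t: 12.3
tool_pos: [0.4592, -0.0981, 0.0975]
ee_rot: [0.981, -0.195, -0.001, -0.0]
wrist_force: [0.5, 0.5, -1.6]
width: 0.0115
grip_force: 30.0
```

>>> jog_arm:
  dr:
    - [0,0,0]
    - [0,0,0]
    - [0,0,0]
    - [0,0,0]
    - [0,0,0]
  translation:
    - [0,0,-0.01]
    - [0,0,-0.015]
    - [0,0,-0.015]
    - [0,0,0]
    - [0,0,0]
  hand: [0.006,0.006,0.006,0.006,0.006]

```text
t: 12.72
tool_pos: [0.4624, -0.0996, 0.1394]
ee_rot: [0.981, -0.195, 0.002, 0.0]
wrist_force: [-1.1, -0.1, -2.0]
width: 0.0119
grip_force: 30.0
```

```bash
python3 s.py; python3 - <<'E'
from h import *
im,P=cloud('wrist'); save(im,'w4.png',None,1.25); np.savez('w4.npz',im=im,P=P)
red_tab(im,P,cam('wrist'))
E
```

```text
12.72 [ 0.46241 -0.09956  0.13942] w 0.01187 g 29.999707639217377 F_tool [-0.97  0.5   2.  ] M_tool [-0.016 -0.114 -0.047] zaxis [ 0.0034 -0.0015 -1.    ] yaw -0.3922
n 0 27 zline nan ztop 0.12013921618128265
  return np.nanmean(a, axis, out=out, keepdims=keepdims)
Traceback (most recent call last):
  File "h.py", line 36, in red_tab
    l1=onplane(C,uv(a),.060); l2=onplane(C,uv(b),zt)
  File "h.py", line 24, in onplane
    n=cv2.undistortPoints(np.array(uv,float).reshape(-1,1,2),K,d).reshape(-1,2)
      ~~~~~~~~~~~~~~~~~~~^^^^^^^^^^^^^^^^^^^^^^^^^^^^^^^^^^^^^^^^
cv2.error: OpenCV(4.12.0) /io/opencv/modules/calib3d/src/undistort.dispatch.cpp:347: error: (-215:Assertion failed) CV_IS_MAT(_src) && CV_IS_MAT(_dst) && (_src->rows == 1 || _src->cols == 1) && (_dst->rows == 1 || _dst->cols == 1) && _src->cols + _src->rows - 1 == _dst->rows + _dst->cols - 1 && (CV_MAT_TYPE(_src->type) == CV_32FC2 || CV_MAT_TYPE(_src->type) == CV_64FC2) && (CV_MAT_TYPE(_dst->type) == CV_32FC2 || CV_MAT_TYPE(_dst->type) == CV_64FC2) in function 'cvUndistortPointsInternal'
```

View pics/w4.png

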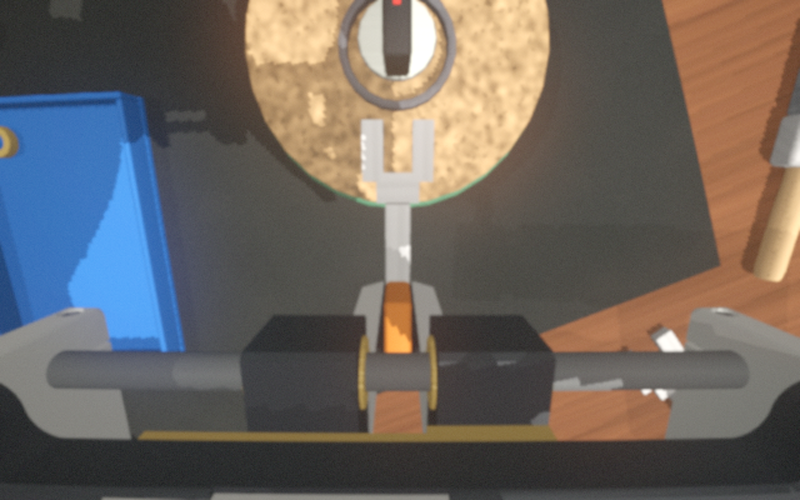

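Plate is free (fork at (397,150), knob clear). Carrying it to the tray.

>>> jog_arm:
  dr:
    - [0,0,0]
    - [0,0,0]
    - [0,0,0]
    - [0,0,0]
    - [0,0,0]
    - [0,0,0]
    - [0,0,0]
    - [0,0,0]
    - [0,0,0]
    - [0,0,0]
  translation:
    - [-0.002,-0.012,0]
    - [-0.0035,-0.024,0]
    - [-0.004,-0.032,0]
    - [-0.0045,-0.034,0]
    - [-0.0045,-0.034,0]
    - [-0.0045,-0.034,0]
    - [-0.0045,-0.034,0]
    - [-0.004,-0.03,0]
    - [-0.0025,-0.018,0]
    - [-0.0012,-0.0096,0]
  hand: [0.006,0.006,0.006,0.006,0.006,0.006,0.006,0.006,0.006,0.006]

```text
t: 13.6
tool_pos: [0.528, 0.1586, 0.1366]
ee_rot: [0.981, -0.194, -0.001, 0.0]
wrist_force: [-0.1, -1.5, -1.7]
width: 0.0124
grip_force: 30.0
```

>>> jog_arm:
  dr:
    - [0,0,0]
    - [0,0,0]
    - [0,0,0]
  translation:
    - [0,0,0]
    - [0,0,0]
    - [0,0,0]
  hand: [0.006,0.006,0.006]

```text
t: 13.85
tool_pos: [0.5279, 0.155, 0.1373]
ee_rot: [0.981, -0.195, -0.001, 0.001]
wrist_force: [0.5, -0.8, -0.2]
width: 0.0115
grip_force: 30.0
```

```bash
python3 s.py; python3 - <<'E'
from h import *
im,P=cloud('wrist'); save(im,'w5.png',None,1.25); np.savez('w5.npz',im=im,P=P)
# plate level: fork and arm surface heights along tool x
o=observe(); M=R.from_quat(o['ee_rot']).as_matrix(); Q=(P-o['tool_pos'])@M
m=(abs(Q[...,1])<.02)&(P[...,2]>.03)
for a in np.arange(.01,.11,.008):
    k=m&(Q[...,0]>a)&(Q[...,0]<a+.008); q=P[k]; print(round(a,3),k.sum(), np.nanpercentile(q[:,2],[10,50,90]).round(4) if k.sum() else '')
E
```

```text
13.85 [0.52794 0.15499 0.13728] w 0.01149 g 29.999612867832184 F_tool [0.81 0.56 0.24] M_tool [ 0.042 -0.074  0.019] zaxis [-1.6e-03 -8.0e-04 -1.0e+00] yaw -0.3932
0.01 990 [0.1246 0.1517 0.241 ]
0.018 12170 [0.2405 0.2513 0.2571]
0.026 7609 [0.2267 0.2396 0.2421]
0.034 1131 [0.1244 0.2347 0.2403]
0.042 255 [0.1237 0.1245 0.1254]
0.05 445 [0.1133 0.1141 0.1154]
0.058 617 [0.1131 0.114  0.1149]
0.066 440 [0.113  0.1139 0.1147]
0.074 446 [0.1132 0.114  0.1148]
0.082 471 [0.113  0.1139 0.1147]
0.09 68 [0.113  0.1138 0.1148]
0.098 0 
0.106 0
```

View pics/w5.png

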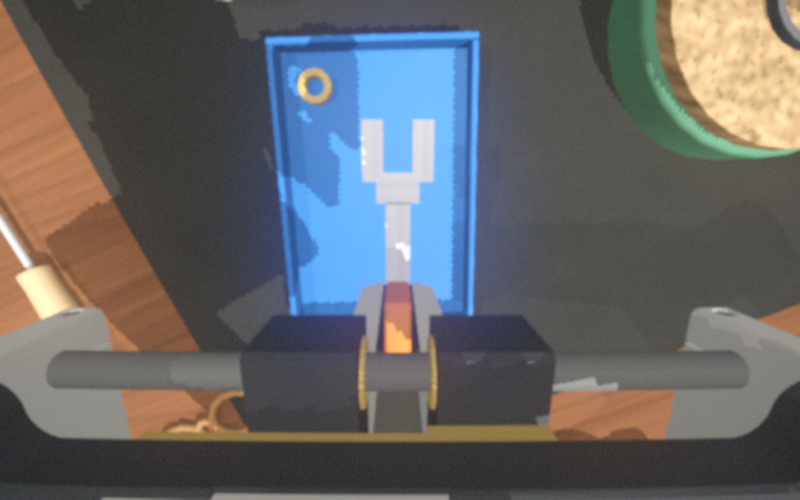

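>>> jog_arm:
  dr:
    - [0,0,0]
    - [0,0,0]
    - [0,0,0]
    - [0,0,0]
    - [0,0,0]
    - [0,0,0]
    - [0,0,0]
    - [0,0,0]
  translation:
    - [0,0,0.015]
    - [0,0,0.025]
    - [0,0,0.025]
    - [0,0,0.017]
    - [0,0,0.01]
    - [0,0,0.006]
    - [0,0,0]
    - [0,0,0]
  hand: [0.006,0.006,0.006,0.006,0.006,0.006,0.006,0.006]

```text
t: 14.57
tool_pos: [0.5293, 0.1558, 0.0406]
ee_rot: [0.981, -0.195, 0.001, -0.0]
wrist_force: [0.2, 0.1, -1.8]
width: 0.0118
grip_force: 30.0
```

>>> jog_arm:
  dr:
    - [0,0,0]
    - [0,0,0]
    - [0,0,0]
    - [0,0,0]
    - [0,0,0]
  translation:
    - [0,0,0.001]
    - [0,0,0.001]
    - [0,0,0.001]
    - [0,0,0.001]
    - [0,0,0]
  hand: [0.006,0.006,0.006,0.006,0.006]

```text
t: 14.98
tool_pos: [0.5286, 0.1563, 0.0361]
ee_rot: [0.981, -0.195, 0.0, -0.0]
wrist_force: [0.2, -0.2, -1.1]
width: 0.0116
grip_force: 30.0
```

```bash
python3 s.py
```

```text
14.98 [0.5286  0.15629 0.03609] w 0.01163 g 29.99976396560669 F_tool [0.31 0.09 1.08] M_tool [ 0.047 -0.11   0.022] zaxis [ 3.e-04  0.e+00 -1.e+00] yaw -0.392
```

>>> jog_arm:
  dr:
    - [0,0,0]
    - [0,0,0]
    - [0,0,0]
    - [0,0,0]
  translation:
    - [0,0,0.0005]
    - [0,0,0.0005]
    - [0,0,0.0005]
    - [0,0,0]
  hand: [0.006,0.006,0.006,0.006]

```text
t: 15.32
tool_pos: [0.5286, 0.1562, 0.0345]
ee_rot: [0.981, -0.195, 0.0, -0.0]
wrist_force: [-1.2, 0.4, -0.6]
width: 0.0119
grip_force: 30.0
```

```bash
python3 s.py
```

```text
15.32 [0.52862 0.15624 0.03452] w 0.01185 g 29.99980241060257 F_tool [-1.27  0.13  0.6 ] M_tool [ 0.081 -0.057 -0.001] zaxis [ 1.e-04  1.e-04 -1.e+00] yaw -0.3922
```

>>> jog_arm:
  dr:
    - [0,0,0]
    - [0,0,0]
  translation:
    - [0,0,0.0004]
    - [0,0,0]
  hand: [0.006,0.006]

```text
t: 15.48
tool_pos: [0.5286, 0.1562, 0.0345]
ee_rot: [0.981, -0.195, -0.0, 0.0]
wrist_force: [-1.4, -0.5, 2.6]
width: 0.0119
grip_force: 30.0
```

```bash
python3 s.py
```

```text
15.48 [0.52861 0.15624 0.03446] w 0.01193 g 30.000692903995514 F_tool [-1.08  0.94 -2.65] M_tool [-0.187 -0.294  0.005] zaxis [-0. -0. -1.] yaw -0.3922
```

The plate is on the tray floor. Releasing and retreating.

>>> jog_arm:
  dr:
    - [0,0,0]
    - [0,0,0]
    - [0,0,0]
    - [0,0,0]
    - [0,0,0]
    - [0,0,0]
  translation:
    - [0,0,-0.0004]
    - [0,0,0]
    - [0,0,0]
    - [0,0,0]
    - [0,0,0]
    - [0,0,0]
  hand: [0.011,0.014,0.02,0.028,0.032,0.032]
  grip_force: 5

```text
t: 15.98
tool_pos: [0.5286, 0.1562, 0.0344]
ee_rot: [0.981, -0.195, 0.0, -0.0]
wrist_force: [-0.1, 0.3, 0.4]
width: 0.0319
grip_force: 0.0
```

>>> jog_arm:
  dr:
    - [0,0,0]
    - [0,0,0]
    - [0,0,0]
    - [0,0,0]
    - [0,0,0]
    - [0,0,0]
    - [0,0,0]
  translation:
    - [0,0,-0.01]
    - [0,0,-0.02]
    - [0,0,-0.03]
    - [0,0,-0.04]
    - [0,0,-0.04]
    - [0,0,0]
    - [0,0,0]
  hand: [0.032,0.032,0.032,0.032,0.032,0.032,0.032]

```text
t: 16.57
tool_pos: [0.5313, 0.1566, 0.179]
ee_rot: [0.981, -0.195, 0.004, -0.001]
wrist_force: [-0.1, -0.4, -0.3]
width: 0.0319
grip_force: 0.0
```

```bash
python3 s.py; python3 - <<'E'
from h import *
im,P=cloud('wrist'); save(im,'w6.png',None,1.25)
o=observe(); M=R.from_quat(o['ee_rot']).as_matrix(); Q=(P-o['tool_pos'])@M
for a in np.arange(.042,.1,.008):
    k=(abs(Q[...,1])<.014)&(Q[...,0]>a)&(Q[...,0]<a+.008); print(round(a,3),np.nanpercentile(P[k][:,2],[5,50,90]).round(4))
im,P=cloud('top'); d=np.load('top.npz'); D=abs(im.astype(int)-d['im'].astype(int)).max(-1); print('bystander diffs'); 
for n,(u,v) in dict(polish=(252,125),soap=(287,125),jar=(326,135),file=(165,170),specs=(181,241),blank=(441,156),brush=(467,252),small=(472,196),big=(418,320),spacer=(262,164)).items(): print(n,D[v-15:v+15,u-15:u+15].mean().round(1))
red_tab(im,P,cam('top'))
E
```

```text
16.57 [0.5313  0.15659 0.17896] w 0.03189 g 0.0 F_tool [0.02 0.41 0.28] M_tool [0.032 0.007 0.037] zaxis [ 0.0087  0.0011 -1.    ] yaw -0.3921
0.042 [0.0046 0.0117 0.0225]
0.05 [0.0048 0.0111 0.0123]
0.058 [0.0052 0.0112 0.0122]
0.066 [0.0044 0.0091 0.0119]
0.074 [0.0045 0.0063 0.0115]
0.082 [0.0044 0.0063 0.0121]
0.09 [0.0041 0.0054 0.0066]
0.098 [0.0041 0.0054 0.0064]
bystander diffs
polish 17.0
soap 9.1
jar 8.8
file 18.7
specs 30.7
blank 10.5
brush 37.9
small 19.3
big 10.5
spacer 80.9
n 10 16 zline 0.061813101742300924 ztop 0.11873838477696952
disc line [ 0.6538 -0.1784 -0.3971] [ 0.65375403 -0.17835384  0.06      ] knob [ 0.5996 -0.1559 -0.3581] [ 0.59962967 -0.15585954  0.11873838] [ 0.59130309 -0.15972432  0.11873838] [ 0.60830965 -0.15131449  0.11873838]
  return np.nanmean(a, axis, out=out, keepdims=keepdims)
Traceback (most recent call last):
  File "h.py", line 39, in red_tab
    zz=np.nanmedian(z[t]); p=onplane(C,uv(t),zz); print('tab',t.sum(),zz,cv2.minAreaRect(p[:,:2].astype(np.float32)))
                             ~~~~~~~^^^^^^^^^^^^
  File "h.py", line 24, in onplane
    n=cv2.undistortPoints(np.array(uv,float).reshape(-1,1,2),K,d).reshape(-1,2)
      ~~~~~~~~~~~~~~~~~~~^^^^^^^^^^^^^^^^^^^^^^^^^^^^^^^^^^^^^^^^
cv2.error: OpenCV(4.12.0) /io/opencv/modules/calib3d/src/undistort.dispatch.cpp:347: error: (-215:Assertion failed) CV_IS_MAT(_src) && CV_IS_MAT(_dst) && (_src->rows == 1 || _src->cols == 1) && (_dst->rows == 1 || _dst->cols == 1) && _src->cols + _src->rows - 1 == _dst->rows + _dst->cols - 1 && (CV_MAT_TYPE(_src->type) == CV_32FC2 || CV_MAT_TYPE(_src->type) == CV_64FC2) && (CV_MAT_TYPE(_dst->type) == CV_32FC2 || CV_MAT_TYPE(_dst->type) == CV_64FC2) in function 'cvUndistortPointsInternal'
```

View pics/w6.png

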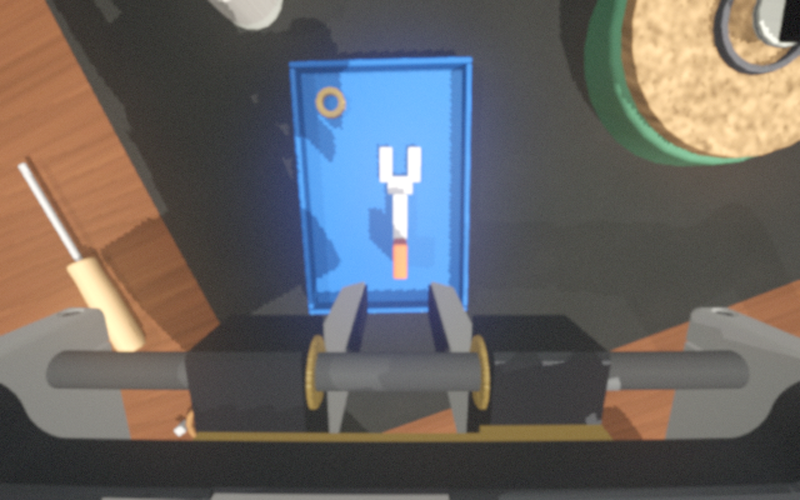

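The plate lies flat in the tray (fork (400,165), tab (400,258)), the spacer at (330,100) is untouched and the gripper is clear.

```bash
python3 -c "
from bench import r
print(r.hand_in())"
```

```text
the job is handed in; nothing more can be done
None
```

I turned the knob clockwise until the red lines met (last close reading about 0.003 rad apart), drew the plate straight out from under it with no more than about 4 N measured at the wrist during the lift and draw, set it flat in the blue tray, and handed the job in.

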